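Punch a hole centre through a marking template

ROBOT

A 6-joint arm with a two-finger parallel gripper is mounted at the origin on a cart in front of the work surface, level with it; the furniture and walls round the work are solid. World frame = base frame: x ahead of the robot, y to its left, z up, the work surface at z = 0. Lengths are in m, angles in rad, forces in N, time in s.
With the tool pointing down it reaches from about 0.35 to 0.85 m from the base axis. Payload 8.1 kg.
Tool frame: the origin (TCP) lies at the very end of the fingers, on their centre line; the grasp point (between the pads) lies robot.tcp_to_grasp behind it (robot.tcp_to_grasp is the distance from the TCP to the grasp point, in m); z points along the fingers, y is the line along which they close (so a half turn about z gives the same grasp; the last joint's range is limited). The gripper opens to 93 mm and grips with 3 to 60 N. Pads are 15 mm wide; open, the fingers measure 128 mm over their backs; the gripper's body (75 mm by 188 mm) begins 65 mm behind the grasp point.
Start: joints at [-1.308, 0.13, 1.488, -0, 1.523, -0.085], TCP at [0.205, -0.564, 0.219] pointing down, gripper open.
Joint ranges: [-2.96, 2.96], [-0.89, 2.26], [0.02, 2.5], [-1.34, 4.48], [0, 2.73], [-2.66, 2.66]. Speed limits (rad/s): [2.39, 2.39, 2.79, 3.14, 3.14, 3.14].

INTERFACE

Orientations are given as a rotation vector (axis times angle).
In Python, from plant import robot gives the robot as it stands. The module is installed in compiled form; this text tells all that it offers.
- The arm moves only by the shell command python3 -m pendant 'ROWS' [FORCE]. ROWS is JSON, a list that holds one entry, the list of rows, each a list of 5 numbers: the opening, from 0 (shut) to 1 (fully open), then the shift along the tool's x, y, z in cm, then the turn about the tool's z in degrees. In form: [[[fingers, x, y, z, roll], ...]]. A call has 1 to 8 rows; each row shifts and turns the commanded pose from where the row before left it, along the tool's axes as they then stand; what a row does not reach is not made up. A row lasts 1/10 s, in which the tool goes at most 50 mm and 8.59 degrees, less where a joint would pass 70% of its speed; a pose out of reach is approached as far as the arm can. A call is refused whole if a number of a shift passes 5 or a number of a turn 8.59, either way. A call with a gripper value outside its range is refused whole. The fingers move at their own pace and stop on an object; FORCE is the grip in N (left out, the last holds). Time passes only in rows, so rows that do not move let the fingers close. It gives the time, the measured TCP pose, the force, the opening and the grip force at its end, in the units of the state.
- robot.read_state(): the state, without advancing time (a new reading comes with each control period).
- robot.read_camera(name): name is "scene" or "top" or "wrist"; returns a dict with "img" (384x512x3 uint8, blue, green, red), "K" (3x3 intrinsics, pixels), "k1" (the pictures are not rectified: a ray, as slopes to the right and down, at radius r is drawn at 1 + k1 r^2 times it, then the intrinsics apply), "pose" (4x4, takes a point from camera to world coordinates). Camera axes: x right, y up, looking along -z (the intrinsics and any distortion apply to the point x, -y, -z); pixel columns grow to the right and rows downward; lengths in m; the calibration is good to about 2 mm. A picture is of the moment at which its call begins. There is no depth.
- robot.close_job(): hands the job in; it is judged then, once.
The state is a dict: "t": time; "q": joint angles; "dq": joint speeds; "joint_torque": joint torques, N m; "tool_pos": TCP position; "orientation": TCP orientation; "force": force on the tool from outside, world axes, zero at the start; "wrist_torque": the same for the moment, N m; "opening": finger opening in m; "gripper_force": force on a finger pad.
Only numpy, scipy, OpenCV 4.12 (cv2) and the standard library are available. Lean on these libraries where they do the work, as an engineer would, in place of code of your own. Each camera call takes 0.05 s, during which the arm holds its last target. There are 200 camera calls.

TASK

Take the automatic centre punch out of its wooden stand, put its point down through the round bush of the marking template (not the square one) onto the steel plate beneath, and press it straight down until its spring trips with a snap, but do not drive it on to its inner stop. Then put the punch back upright, fully home in its stand, leaving the nut, the bolt and the bottle alone.

Things in the scene. Friction and masses are not known exactly. Their poses are not given: they have to be found in the camera images.
- punch: Automatic centre punch, bright steel with dark knurl rings, standing upright in the wooden stand at the start; about 0.18 kg. Origin at the centre of the underside of its lower collar, z up along the punch towards its cap. Collar 24 mm diameter from z = 0 to 7 mm; grip sleeve 19 mm diameter from z = 9 to 68 mm; domed cap 25 mm diameter from z = 70 to 83 mm. The slim nose hangs 50 mm below the origin when fully out.
- punch_grip (a point): Middle of the punch's grip sleeve, on its axis, 46 mm above the punch's origin, 96 mm above the point when the nose is fully out.
- nose: The sliding nose of the punch, dark steel rod 9 mm in diameter with a conical point over its last 6 mm. Origin on the punch axis at the punch's origin when the nose is fully out; moves up the punch by the value of nose_in.
- punch_tip (a point): The point of the nose, 50 mm below the nose's origin.
- nose_in (a joint): How far the nose is pressed into the punch, m: 0 fully out, 0.014 at the hard inner stop. Pressing takes about 6 N at first, rising steadily to about 15 N near 0.007; there the spring trips: the nose gives way at once and the force drops to about 5 to 8 N, staying below 10 N up to the inner stop, at which it shoots up. It counts as tripped when beyond 0.008. The nose springs out again by itself when the punch is lifted.
- stand: Fixed block of light wood, 66 x 66 mm and 78 mm high, with one hole in its top. Origin at the centre of its underside. The hole is 29 mm in diameter and 22 mm deep, with a 2 mm chamfer, down to a flat ledge that carries the punch's collar; a 15 mm well through the ledge takes the nose down to the table.
- stand_seat (a point): Centre of the ledge in the stand, 56 mm above the table: the punch's origin lies here when the punch is fully home.
- template: Fixed marking template: aluminium bridge plate 60 mm (x) by 190 mm (y), 8 mm thick, its top 32 mm above the table, on two steel end blocks, with two guide bushes standing 90 mm apart on it. A dark steel workpiece plate, 100 mm (x) by 130 mm (y), lies beneath and is fixed; its thickness differs from job to job, so that its top lies anywhere from 10 to 22 mm above the table. Origin on the table under the template's centre.
- round_bush: Round steel guide bush, 34 mm outer diameter, 10 mm high, fixed on the template at one end or the other; the one to be used. Origin at the centre of its underside.
- bush_mouth (a point): Centre of the round bush's mouth, at its top, 42 mm above the table. The bore is 12 mm in diameter, widened to 15 mm in its top 2 mm, and continues as a 17 mm hole through the template plate.
- square_bush: Square steel bush, 34 x 34 mm, 10 mm high, bore 13 mm, on the other end of the template; not to be used. Origin at the centre of its underside.
- nut: Loose grey hexagon nut, 30 x 34 x 16 mm, on the table in front of the template; bystander. Origin at the centre of its underside.
- bolt: Loose hexagon bolt, 67 x 22 x 19 mm, lying behind the stand; bystander. Origin at the centre of its underside.
- glue_bottle: Small red bottle with a black cap, 33 mm diameter, 92 mm high, standing on the table behind the template; bystander. Origin at the centre of its underside.
Things that resemble listed ones, but are neither listed nor needed, are in the scene too. Leave any purple or turquoise look-alike of the punch alone. Of the things that look like the stand, take the one that is farthest to the robot's left at the start.

How it is judged:
On the way, in this order (a step that is already met when the one before it is completed fails the run):
1. the punch's point is in the round bush, at least 12 mm below its mouth (z of punch_tip in the frame of bush_mouth below -0.012 m and horizontal distance between punch_tip and bush_mouth below 0.005 m), for 0.1 s.
2. the spring has tripped (nose pressed in more than 8 mm) with the point on the plate under the round bush and the punch within 0.12 rad of upright (value of joint nose_in above 0.008 m and angle between punch's own z axis and vertical below 0.12 rad and z of punch_tip in the frame of bush_mouth below -0.018 m and horizontal distance between punch_tip and bush_mouth below 0.005 m), for 0.05 s.
At the end, for the whole second after the job is handed in: The punch stands at rest in its stand, upright within 0.1 rad, its collar on the ledge within 4 mm in height and 6 mm sideways, its nose fully out (within 3 mm) (horizontal distance between punch and stand_seat below 0.006 m and z of punch in the frame of stand_seat between -0.004 and 0.004 m and angle between punch's own z axis and vertical below 0.1 rad and value of joint nose_in below 0.003 m and linear speed of punch below 0.02 m/s); the robot touches nothing.
It fails at once if the nose pressed with more than 25 N (driven onto its inner stop or jammed) (contact force between nose_c0 and anything else above 25 N).
It fails at once if the punch tripped anywhere but in the round bush (value of joint nose_in above 0.008 m and horizontal distance between punch_tip and bush_mouth above 0.008 m).
It fails at once if the punch tripped while leaning more than 0.2 rad (value of joint nose_in above 0.008 m and angle between punch's own z axis and vertical above 0.2 rad).
It fails at once if the nut or the bolt moved more than 30 mm (distance of any of nut, bolt from where it was at the start of the episode above 0.03 m).
It fails at once if the bottle moved more than 30 mm or knocked over (distance of glue_bottle from where it was at the start of the episode above 0.03 m or angle between glue_bottle's own z axis and vertical above 0.5 rad).
It also fails if it takes over 72 s, if anything falls off the work surface, if the arm or the gripper's body presses on something with over 40 N, if the wrist force passes 120 N, or if a joint passes its speed limit or range.

## Working session

There is one attempt and no reset: what is moved stays moved. The work goes in short steps, Python scripts to look and compute and a shell command to move; the robot and the scene stay as the last step left them, time stands still between calls to the robot, and variables do not carry over. Pictures are saved under pics/ and viewed, at most 10 in all, crops included, and the job is handed in when it is done.

```bash
mkdir -p pics
cat > h.py <<'E'
import numpy as np,cv2
from plant import robot
def shot(n,f=None):
    c=robot.read_camera(n)
    if f: cv2.imwrite('pics/'+f,c['img'])
    np.savez('pics/'+(f or n)+'.npz',**{k:c[k] for k in('img','K','k1','pose')})
    return c
def ray(c,u,v):
    K=np.array(c['K']);p=np.array(c['pose'])
    d=np.array([(u-K[0,2])/K[0,0],(v-K[1,2])/K[1,1]]);s=d.copy()
    for _ in range(20): s=d/(1+float(c['k1'])*(s@s))
    return p[:3,3],p[:3,:3]@np.array([s[0],-s[1],-1])
def atz(c,u,v,z):
    o,d=ray(c,u,v);return o+d*(z-o[2])/d[2]
def proj(c,X):
    p=np.array(c['pose']);x=p[:3,:3].T@(np.array(X)-p[:3,3]);s=np.array([x[0],-x[1]])/-x[2]
    s=s*(1+float(c['k1'])*(s@s));K=np.array(c['K']);return K[0,0]*s[0]+K[0,2],K[1,1]*s[1]+K[1,2]
def tri(*rs):
    A=0;b=0
    for o,d in rs:
        d=d/np.linalg.norm(d);P=np.eye(3)-np.outer(d,d);A=A+P;b=b+P@o
    return np.linalg.solve(A,b)
E
python3 - <<'E'
from h import *
s=shot('scene','s0.png');t=shot('top','t0.png')
for c in(s,t): print(c['K'][0],c['k1'],np.round(c['pose'],3).tolist())
cv2.imwrite('pics/st0.png',cv2.resize(np.vstack([s['img'],t['img']]),(448*1,672)) if 0 else np.hstack([s['img'],t['img']])[:, :])
print(robot.tcp_to_grasp,robot.read_state())
E
```

```text
[354.84576319   0.         254.1023392 ] -0.019038748971839093 [[-0.704, 0.439, -0.558, 0.057], [-0.71, -0.434, 0.555, 0.463], [0.002, 0.787, 0.617, 0.619], [0.0, 0.0, 0.0, 1.0]]
[361.89863682   0.         255.07411488] -0.027615615962263307 [[0.027, 0.993, -0.114, 0.445], [-1.0, 0.025, -0.014, -0.005], [-0.011, 0.114, 0.993, 0.919], [0.0, 0.0, 0.0, 1.0]]
0.0188 {'t': 0.1, 'q': array([-1.30840038e+00,  1.31089393e-01,  1.48914543e+00, -4.03235959e-06,
        1.52300609e+00, -8.54176747e-02]), 'dq': array([-8.10834040e-05, -1.44096987e-03, -3.47192892e-03, -1.35558659e-03,
        3.48417680e-04,  9.46800952e-04]), 'joint_torque': array([ 1.53342062e-03, -5.61341500e+01, -4.93093300e+01,  7.70773133e-02,
        2.92420050e-02, -7.91858884e-05]), 'tool_pos': array([ 0.20438387, -0.56357854,  0.21770381]), 'orientation': array([-3.09258901e+00, -5.43310903e-01,  2.34984661e-04]), 'force': array([-0.82416923,  0.09483328,  0.46614079]), 'wrist_torque': array([ 0.03544098, -0.02180394,  0.03295212]), 'gripper_force': 0.0, 'opening': 0.09281670167731333}
```

View pics/s0.png

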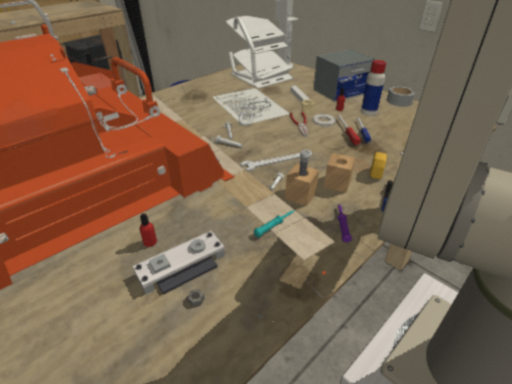

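View pics/t0.png

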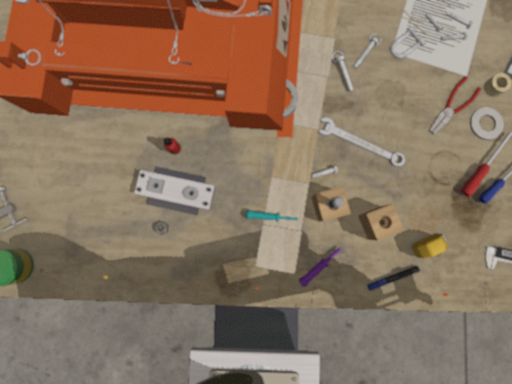

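The top view shows these candidates:
- **Punch:** the upright steel one in the stand at (336,203), the turquoise look-alike at (270,216), the purple one at (320,267) and the dark pen at (393,277).
- **Stand:** the left one at (332,204), the right one at (382,222) and an offcut at (243,270).

I choose the punch and stand at (333,203), which is the leftmost stand. The bushes are at (157,185) and (191,193). I'll check all of these in one close crop.

Run:
```python
import cv2,numpy as np
s=cv2.imread('pics/s0.png');t=cv2.imread('pics/t0.png')
def c(i,x,y,w,h): return cv2.resize(i[y:y+h,x:x+w],(400,300),interpolation=cv2.INTER_CUBIC)
cv2.imwrite('pics/c0.png',np.vstack([np.hstack([c(t,130,150,100,75),c(t,300,170,80,60)]),np.hstack([c(s,125,215,120,90),c(s,270,140,96,72)])]))
```

```text
(no output)
```

View pics/c0.png

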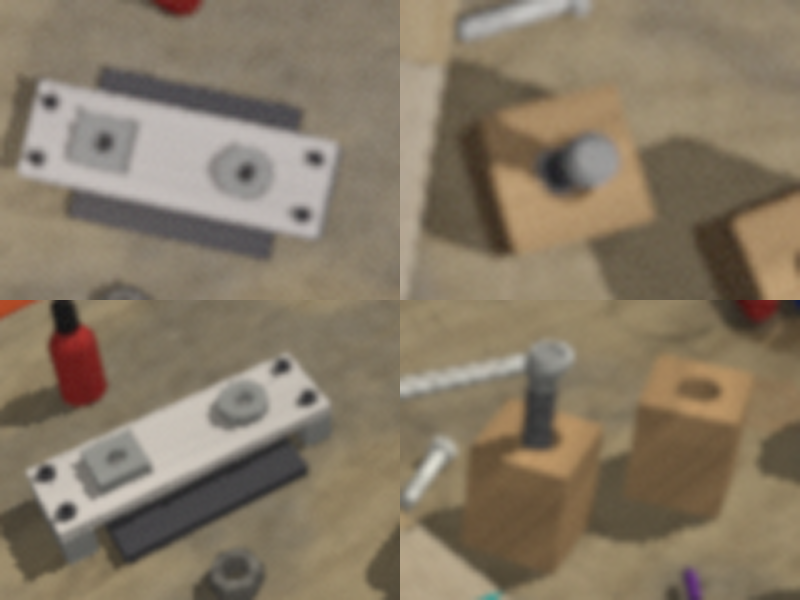

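The crop confirms it. The bright steel punch stands in the left stand, with its cap at top (338.6,201.6) and scene (306,153.7). The round bush is the right one, with its bore at top (191.2,193.2) and scene (198.5,243.5).

Run:
```python
from h import *
from scipy.spatial.transform import Rotation as R
s=np.load('pics/s0.png.npz');t=np.load('pics/t0.png.npz')
print('cap',tri(ray(s,306,153.7),ray(t,338.6,201.6)),atz(t,338.6,201.6,.135),atz(s,306,153.7,.137))
print('bush',tri(ray(s,198.5,243.5),ray(t,191.2,193.2)),atz(t,191.2,193.2,.042))
print('sq',atz(t,156,185.5,.042))
# stand top corners
for u,v in[(480,122),(617,87),(655,217),(512,253)]: print(atz(t,300+(u-400)/5,170+v/5,.078)[:2])
for n,u,v in[('bolt',325,172),('bott',172,146),('nut',160,228),('stand2',383,222)]: print(n,atz(t,u,v,.02)[:2])
st=robot.read_state();M=R.from_rotvec(st['orientation']).as_matrix();print(M.round(3))
w=shot('wrist','w0.png');print(np.round(M.T@(w['pose'][:3,3]-st['tool_pos']),3),np.round(M.T@w['pose'][:3,:3],3),w['K'][0])
for n,p in(('cap',(0.42,-0.19,0.3)),('bush',(.47,.14,.3))): print(n,M.T@(np.array(p)-st['tool_pos'])*100)
```

```text
cap [ 0.51153892 -0.17599152  0.13659875] [ 0.51191256 -0.17614999  0.135     ] [ 0.51093991 -0.17567266  0.137     ]
bush [0.53159833 0.16307836 0.04265853] [0.5311537  0.16267006 0.042     ]
sq [0.54790713 0.25026366 0.042     ]
[ 0.53225041 -0.13588364]
[ 0.55031398 -0.19979205]
[ 0.49003312 -0.21737318]
[ 0.47171724 -0.15116075]
bolt [ 0.5953296  -0.16708038]
bott [0.65271166 0.22164652]
nut [0.44457291 0.24059683]
stand2 [ 0.47382227 -0.31122545]
[[ 0.94   0.341 -0.   ]
 [ 0.341 -0.94   0.002]
 [ 0.    -0.002 -1.   ]]
[ 0.069 -0.001 -0.167] [[-0.     0.968  0.251]
 [ 1.     0.    -0.001]
 [-0.001  0.251 -0.968]] [328.02680955   0.         261.01008318]
cap [ 33.0048028  -27.78521417  -8.1794816 ]
bush [ 48.9532305  -57.10491948  -8.12914273]
```

```bash
python3 -m pendant '[[[1,3.5,-2.2,0,0],[1,3.5,-2.2,0,0],[1,3.5,-2.2,0,0],[1,3.5,-2.2,0,0],[1,3.5,-2.2,0,0],[1,3.5,-2.2,0,0],[1,3.5,-2.2,0,0],[1,3.5,-2.2,0,0]]]' && python3 -m pendant '[[[1,3.5,-2.2,0,0],[1,3.5,-2.1,0,0],[1,3.5,-2.1,0,0],[1,3.5,-2.1,0,0],[1,0,0,0,0],[1,0,0,0,0]]]'
cat > look.py <<'E'
from h import *
from scipy.spatial.transform import Rotation as R
import sys
w=shot('wrist',sys.argv[1]);st=robot.read_state();print(st['t'],st['tool_pos'],R.from_rotvec(st['orientation']).as_matrix().round(3).tolist(),st['force'].round(2),st['opening'])
for a in sys.argv[2:]:
    X=np.array(eval(a));print(a,np.round(proj(w,X),1))
E
python3 look.py w1.png '(.5112,-.176,.139)' '(.5112,-.176,.102)'
```

```text
t: 0.95
tool_pos: [0.4084, -0.3016, 0.2185]
orientation: [-3.094, -0.543, 0.0]
force: [0.8, -0.2, 0.8]
opening: 0.0931
gripper_force: 0.0
t: 1.55
tool_pos: [0.5105, -0.1748, 0.2182]
orientation: [-3.093, -0.547, 0.002]
force: [-0.2, 0.3, 0.3]
opening: 0.0931
gripper_force: 0.0
1.6 [ 0.51006526 -0.17561536  0.21825616] [[0.94, 0.342, -0.001], [0.342, -0.94, -0.0], [-0.001, -0.0, -1.0]] [-0.66 -0.91  0.23] 0.09301518974244938
(.5112,-.176,.139) [263.7 198.7]
(.5112,-.176,.102) [263.3 187.3]
```

View pics/w1.png

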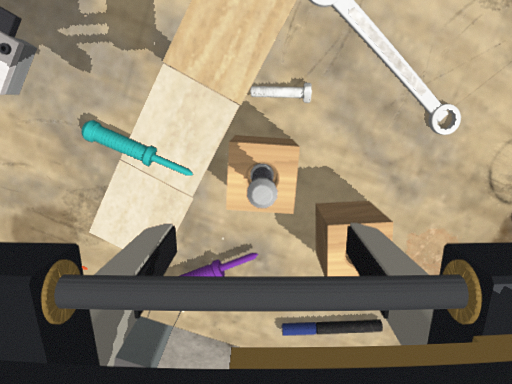

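Run:
```python
import cv2,numpy as np
from h import *
w=np.load('pics/w1.png.npz');i=w['img'][125:225,205:325]
b=cv2.resize(i,None,fx=6,fy=6,interpolation=cv2.INTER_CUBIC)
def circ(x,y,z,r,col):
    p=[proj(w,(x+r*np.cos(a),y+r*np.sin(a),z)) for a in np.linspace(0,6.28,40)]
    cv2.polylines(b,[np.int32([((u-205+.5)*6,(v-125+.5)*6) for u,v in p])],True,col,1)
circ(.5112,-.176,.134,.0125,(0,0,255));circ(.5112,-.176,.078,.0165,(0,255,0))
cv2.imwrite('pics/c1.png',b)
```

```text
(no output)
```

View pics/c1.png

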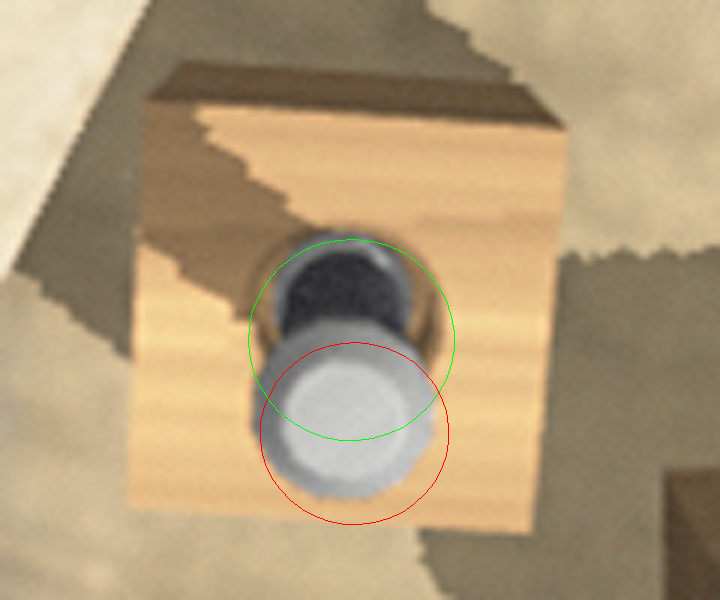

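The grasp correction is about +0.24 cm in tool x. The wrist view puts the cap 3 mm further out and the fixed cameras agree with each other, so I split the difference. Descending to grip.

```bash
python3 -m pendant '[[[1,0.24,0,2.5,0],[1,0,0,3,0],[1,0,0,3,0],[1,0,0,3,0],[1,0,0,1.8,0],[1,0,0,0,0]]]' 40 && python3 -m pendant '[[[0,0,0,0,0],[0,0,0,0,0],[0,0,0,0,0],[0,0,0,0,0],[0,0,0,0,0],[0,0,0,0,0]]]' 40
```

```text
t: 2.2
tool_pos: [0.5094, -0.175, 0.0822]
orientation: [-3.092, -0.54, 0.008]
force: [-0.5, 0.6, -0.4]
opening: 0.0931
gripper_force: 0.0
t: 2.8
tool_pos: [0.5129, -0.1748, 0.0859]
orientation: [3.094, 0.544, 0.001]
force: [0.5, -0.2, -0.1]
opening: 0.0493
gripper_force: 0.0
```

```bash
python3 -m pendant '[[[0,0,0,0,0],[0,0,0,0,0],[0,0,0,0,0],[0,0,0,0,0],[0,0,0,0,0],[0,0,0,0,0],[0,0,0,0,0]]]'
```

```text
t: 3.5
tool_pos: [0.5126, -0.1747, 0.0856]
orientation: [-3.094, -0.544, 0.0]
force: [-0.3, 0.6, 0.3]
opening: 0.0226
gripper_force: 40.0
```

```bash
python3 -m pendant '[[[0,0,0,-1,0],[0,0,0,-2,0],[0,0,0,-2.5,0],[0,0,0,-2.5,0],[0,0,0,-2,0],[0,0,0,-1,0],[0,0,0,0,0],[0,0,0,0,0]]]' && python3 look.py w2.png
```

```text
t: 4.3
tool_pos: [0.5123, -0.1746, 0.1949]
orientation: [-3.094, -0.543, 0.001]
force: [0.1, 0.2, -2.9]
opening: 0.0227
gripper_force: 40.0
4.35 [ 0.51196694 -0.17443439  0.19422192] [[0.94, 0.341, -0.002], [0.341, -0.94, 0.001], [-0.002, -0.001, -1.0]] [-0.79 -0.34 -2.36] 0.022906310304621008
```

View pics/w2.png

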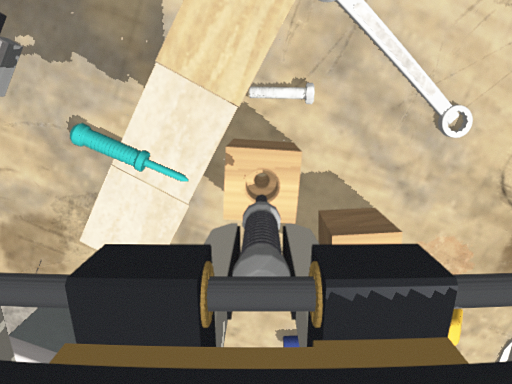

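The punch is held, upright, between the fingers. The empty hole is at (262,181). Moving above the round bush.

```bash
python3 -m pendant '[[[0,1,-2,0,0],[0,1.9,-4.4,0,0],[0,1.9,-4.4,0,0],[0,1.9,-4.4,0,0],[0,1.9,-4.4,0,0],[0,1.9,-4.4,0,0],[0,1.9,-4.4,0,0],[0,1.0,-2.0,0,0]]]' && python3 -m pendant '[[[0,0.4,-0.7,0,0],[0,0,0,0,0],[0,0,0,0,0],[0,0,0,0,0]]]' && python3 look.py w3.png '(.5313,.163,.042)'
python3 - <<'E'
from h import *
w=np.load('pics/w3.png.npz');cv2.imwrite('pics/c3.png',cv2.resize(w['img'][120:280,160:360],None,fx=4,fy=3.75) if 0 else cv2.resize(w['img'][120:270,160:360],None,fx=4,fy=4,interpolation=cv2.INTER_CUBIC))
E
```

```text
t: 5.15
tool_pos: [0.5336, 0.1605, 0.1938]
orientation: [-3.092, -0.548, 0.004]
force: [0.3, -1.1, -2.6]
opening: 0.0226
gripper_force: 40.0
t: 5.55
tool_pos: [0.5364, 0.1632, 0.1953]
orientation: [3.094, 0.541, -0.001]
force: [0.0, -0.6, -2.1]
opening: 0.0225
gripper_force: 40.0
5.6 [0.53646049 0.16327865 0.19545764] [[0.941, 0.339, -0.0], [0.339, -0.941, -0.0], [-0.0, 0.0, -1.0]] [-0.06 -0.02 -2.53] 0.023041565829922003
(.5313,.163,.042) [260.  183.5]
```

View pics/c3.png

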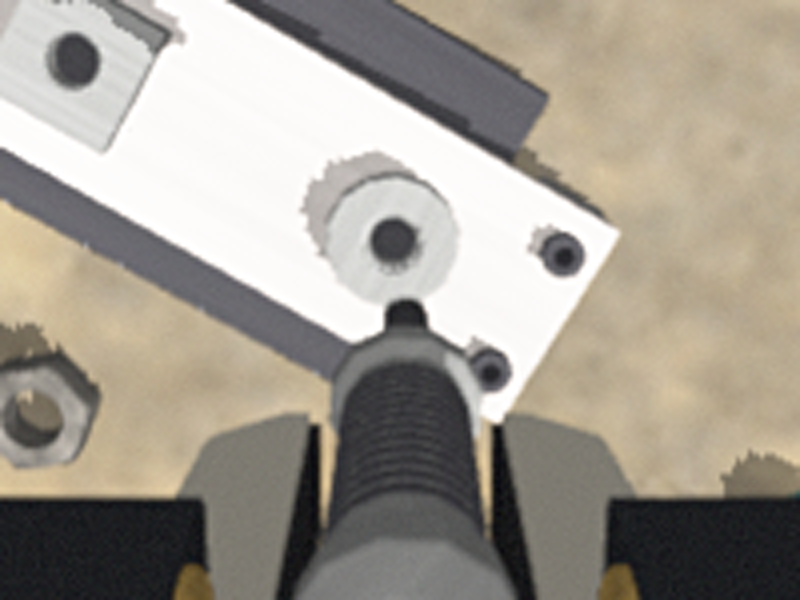

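Run:
```python
from h import *
from scipy.spatial.transform import Rotation as R
w=np.load('pics/w3.png.npz');s=robot.read_state();M=R.from_rotvec(s['orientation']).as_matrix();p=s['tool_pos']
zt=.006+s['tool_pos'][2]-.0857
f=lambda X:(M.T@(X-p))[:2]*1000
print('tip z',zt)
for b in((0,0),(1.8,4)):
    B=atz(w,258.2+b[0],179.5+b[1],.042);E=atz(w,261.2+b[0],195+b[1],zt+.006)-M[:,0]*.0045
    print('bush tool mm',f(B),B,'axis',f(E),E,'diff',f(B)-f(E))
    # nose sides and collar: edge front of collar
    C=atz(w,160+405/4+b[0],120+332/4+b[1],zt+.05+.007);print('collar front edge',f(C)-[12,0])
```

```text
tip z 0.11575763952867676
bush tool mm [-0.79532642 -3.2766626 ] [0.53455356 0.16603683 0.042     ] axis [ 0.1682123  -0.44934635] [0.53644352 0.16373219 0.12175949] diff [-0.96353871 -2.82731625]
collar front edge [ 1.42525047 -0.52679978]
bush tool mm [-4.89343227 -1.48326503] [0.5313065  0.16295993 0.042     ] axis [-2.98442447  0.92074359] [0.53394235 0.16137415 0.12175949] diff [-1.9090078  -2.40400862]
collar front edge [-1.09068389  0.55953649]
```

```bash
python3 -m pendant '[[[0,-0.2,-0.23,1,0],[0,0,0,1.5,0],[0,0,0,1.5,0],[0,0,0,1.5,0],[0,0,0,1.0,0],[0,0,0,0,0],[0,0,0,0,0]]]' && python3 look.py w4.png '(.5313,.163,.042)'
python3 - <<'E'
from h import *
w=np.load('pics/w4.png.npz');cv2.imwrite('pics/c4.png',cv2.resize(w['img'][150:250,200:320],None,fx=6,fy=6,interpolation=cv2.INTER_CUBIC))
E
```

```text
t: 6.3
tool_pos: [0.5336, 0.1662, 0.1304]
orientation: [3.094, 0.544, -0.001]
force: [-0.2, -0.4, -2.1]
opening: 0.0227
gripper_force: 40.0
6.35 [0.53413395 0.1663153  0.13113238] [[0.94, 0.341, 0.001], [0.341, -0.94, 0.0], [0.001, 0.0, -1.0]] [ 0.6   0.44 -2.19] 0.02264247361756479
(.5313,.163,.042) [264.5 199.8]
```

View pics/c4.png

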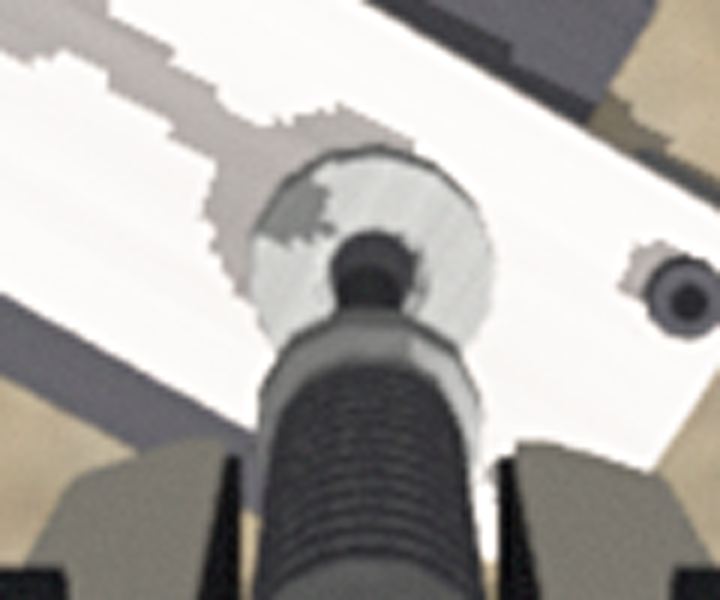

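The nose is centred over the bore to within about 1 mm: the nose axis is at crop (371,269) and the bush centre at (372,270). Lowering into the bush, above the highest possible plate.

```bash
python3 -m pendant '[[[0,0,0,0.5,0],[0,0,0,0.5,0],[0,0,0,0.5,0],[0,0,0,0.5,0],[0,0,0,0.5,0],[0,0,0,0,0],[0,0,0,0,0],[0,0,0,0,0]]]'; python3 -c "
from h import *
print(robot.read_state()['force'],robot.read_state()['tool_pos'])"; python3 -m pendant '[[[0,0,0,0.1,0],[0,0,0,0.1,0],[0,0,0,0.1,0],[0,0,0,0,0]]]'
```

```text
t: 7.15
tool_pos: [0.5339, 0.1662, 0.1059]
orientation: [-3.094, -0.544, -0.001]
force: [0.5, 0.0, -2.4]
opening: 0.0227
gripper_force: 40.0
[ 0.46934106  0.03182055 -2.38733341] [0.53394025 0.1662139  0.10588597]
t: 7.55
tool_pos: [0.5336, 0.1661, 0.1025]
orientation: [-3.094, -0.543, 0.0]
force: [-0.0, -0.4, -1.6]
opening: 0.0231
gripper_force: 40.0
```

```bash
for i in 1; do python3 -m pendant '[[[0,0,0,0.1,0],[0,0,0,0.1,0],[0,0,0,0,0]]]' | grep -E 'tool_pos|^force'; python3 -m pendant '[[[0,0,0,0.1,0],[0,0,0,0.1,0],[0,0,0,0,0]]]'| grep -E 'tool_pos|^force'; python3 -m pendant '[[[0,0,0,0.1,0],[0,0,0,0.1,0],[0,0,0,0,0]]]'| grep -E 'tool_pos|^force'; done
```

```text
tool_pos: [0.5336, 0.1661, 0.1004]
force: [-0.3, 0.2, -1.3]
tool_pos: [0.5336, 0.1662, 0.0985]
force: [-0.6, 0.7, -2.4]
tool_pos: [0.5336, 0.1661, 0.0964]
force: [-0.3, 0.4, -2.0]
```

```bash
python3 -m pendant '[[[0,0,0,0.1,0],[0,0,0,0.1,0],[0,0,0,0,0]]]' | grep -E 'tool_pos|^force'; python3 -m pendant '[[[0,0,0,0.1,0],[0,0,0,0.1,0],[0,0,0,0,0]]]'| grep -E 'tool_pos|^force'; python3 -m pendant '[[[0,0,0,0.1,0],[0,0,0,0.1,0],[0,0,0,0,0]]]'| grep -E 'tool_pos|^force'
```

```text
tool_pos: [0.5336, 0.1661, 0.0944]
force: [0.3, -0.7, -2.5]
tool_pos: [0.5336, 0.1661, 0.0924]
force: [0.0, -0.9, -2.1]
tool_pos: [0.5336, 0.1661, 0.0904]
force: [0.1, 0.4, -2.8]
```

```bash
python3 -m pendant '[[[0,0,0,0.1,0],[0,0,0,0,0],[0,0,0,0,0]]]' | grep -E 'tool_pos|^force'; python3 -m pendant '[[[0,0,0,0.1,0],[0,0,0,0,0]]]'| grep -E 'tool_pos|^force'; python3 -m pendant '[[[0,0,0,0.1,0],[0,0,0,0,0]]]'| grep -E 'tool_pos|^force'
```

```text
tool_pos: [0.5339, 0.1662, 0.0898]
force: [-0.8, -0.5, -0.7]
tool_pos: [0.5343, 0.1663, 0.0893]
force: [0.4, 1.4, 3.5]
tool_pos: [0.5344, 0.1663, 0.0884]
force: [0.2, -0.4, 5.7]
```

```bash
python3 -m pendant '[[[0,0,0,0.1,0],[0,0,0,0.1,0],[0,0,0,0,0]]]' | grep -E 'tool_pos|^force|opening'; python3 -m pendant '[[[0,0,0,0.1,0],[0,0,0,0.1,0],[0,0,0,0,0]]]'| grep -E 'tool_pos|^force|opening'
```

```text
tool_pos: [0.5347, 0.1664, 0.0868]
force: [-0.7, -0.3, 6.3]
opening: 0.0228
tool_pos: [0.535, 0.1664, 0.0852]
force: [-0.8, -0.3, 8.3]
opening: 0.0224
```

```bash
python3 -m pendant '[[[0,0,0,0.1,0],[0,0,0,0.1,0],[0,0,0,0,0]]]' | grep -E 'tool_pos|^force|orient'; python3 -m pendant '[[[0,0,0,0.1,0],[0,0,0,0,0]]]'| grep -E 'tool_pos|^force|orient'
```

```text
tool_pos: [0.5354, 0.1665, 0.0836]
orientation: [-3.094, -0.544, -0.006]
force: [-1.2, 0.2, 10.3]
tool_pos: [0.5355, 0.1666, 0.0829]
orientation: [-3.094, -0.544, -0.006]
force: [-0.9, -0.4, 11.4]
```

```bash
python3 -m pendant '[[[0,0,0,0.1,0],[0,0,0,0,0]]]' | grep -E 'tool_pos|^force'; python3 -m pendant '[[[0,0,0,0.05,0],[0,0,0,0,0]]]'| grep -E 'tool_pos|^force'
```

```text
tool_pos: [0.5357, 0.1666, 0.0821]
force: [-0.8, -0.3, 13.1]
tool_pos: [0.5359, 0.1666, 0.0818]
force: [-1.5, -0.5, 13.4]
```

```bash
python3 -m pendant '[[[0,0,0,0.05,0],[0,0,0,0,0]]]' | grep -E 'tool_pos|^force'; python3 -m pendant '[[[0,0,0,0,0]]]'| grep -E 'tool_pos|^force'
```

```text
tool_pos: [0.536, 0.1666, 0.0814]
force: [-0.4, 0.2, 13.7]
tool_pos: [0.5358, 0.1666, 0.0813]
force: [-0.5, -0.4, 12.7]
```

```bash
python3 -m pendant '[[[0,0,0,0.05,0],[0,0,0,0,0]]]' | grep -E 'tool_pos|^force'; python3 -m pendant '[[[0,0,0,0,0]]]'| grep -E 'tool_pos|^force'
```

```text
tool_pos: [0.5349, 0.1664, 0.0796]
force: [-0.7, -0.5, 1.8]
tool_pos: [0.5341, 0.1662, 0.0786]
force: [-1.0, 0.2, 3.6]
```

It tripped: the push fell from 16 N to about 5 N at roughly 10 mm. Lifting out.

```bash
python3 -m pendant '[[[0,0,0,0,0],[0,0,0,-0.5,0],[0,0,0,-1.5,0],[0,0,0,-2,0],[0,0,0,-2.5,0],[0,0,0,-2.5,0],[0,0,0,-2,0],[0,0,0,-0.7,0]]]' && python3 -m pendant '[[[0,-1,2,0,0],[0,-1.9,4.4,0,0],[0,-1.9,4.4,0,0],[0,-1.9,4.4,0,0],[0,-1.9,4.4,0,0],[0,-1.9,4.4,0,0],[0,-1.9,4.4,0,0],[0,-1.0,2.4,0,0]]]' && python3 -m pendant '[[[0,0,0,0,0],[0,0,0,0,0],[0,0,0,0,0]]]'
```

```text
t: 12.95
tool_pos: [0.5349, 0.1665, 0.1986]
orientation: [-3.094, -0.544, -0.006]
force: [0.4, 0.3, -2.0]
opening: 0.0231
gripper_force: 40.0
t: 13.75
tool_pos: [0.5115, -0.1723, 0.1946]
orientation: [3.095, 0.54, -0.002]
force: [0.8, 1.1, -2.6]
opening: 0.0228
gripper_force: 40.0
t: 14.05
tool_pos: [0.5126, -0.168, 0.1948]
orientation: [-3.093, -0.545, 0.001]
force: [-0.7, -0.3, -1.3]
opening: 0.0227
gripper_force: 40.0
```

```bash
python3 -m pendant '[[[0,-0.23,0.63,0,0],[0,0,0,0,0],[0,0,0,0,0],[0,0,0,0,0]]]' && python3 look.py w5.png
python3 - <<'E'
from h import *
f=lambda n:cv2.resize(np.load(f'pics/{n}.png.npz')['img'][140:290,200:330],None,fx=3,fy=3,interpolation=cv2.INTER_CUBIC)
cv2.imwrite('pics/c5.png',np.hstack([f('w2'),f('w5')]))
E
```

```text
t: 14.45
tool_pos: [0.5128, -0.1754, 0.1952]
orientation: [-3.094, -0.544, -0.0]
force: [-0.1, 0.8, -1.7]
opening: 0.0227
gripper_force: 40.0
14.5 [ 0.5128007  -0.17546422  0.19514623] [[0.94, 0.341, 0.0], [0.341, -0.94, 0.0], [0.0, -0.0, -1.0]] [-0.02 -0.33 -1.63] 0.022411015101287936
```

View pics/c5.png

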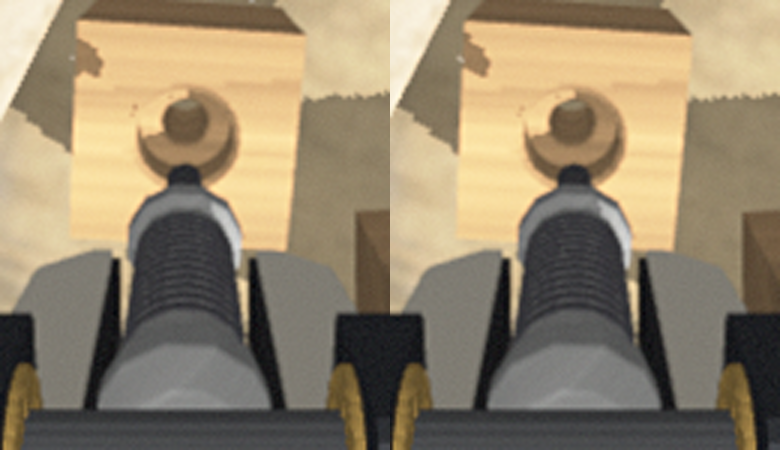

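The punch sits in the gripper as it did before, with the hole at crop (185,130) in both halves. Lowering in.

```bash
python3 -m pendant '[[[0,0,-0.06,1.5,0],[0,0,0,2,0],[0,0,0,2,0],[0,0,0,1.7,0],[0,0,0,0.8,0],[0,0,0,0,0],[0,0,0,0,0]]]' | grep -E 'tool_pos|^force'; python3 -m pendant '[[[0,0,0,0.3,0],[0,0,0,0.3,0],[0,0,0,0.3,0],[0,0,0,0.3,0],[0,0,0,0.3,0],[0,0,0,0,0]]]' | grep -E 'tool_pos|^force'
```

```text
tool_pos: [0.5127, -0.1753, 0.1154]
force: [0.5, -0.1, -1.3]
tool_pos: [0.5121, -0.175, 0.0995]
force: [-0.4, 0.8, -1.9]
```

```bash
python3 -m pendant '[[[0,0,0,0.3,0],[0,0,0,0.3,0],[0,0,0,0.3,0],[0,0,0,0.2,0],[0,0,0,0,0],[0,0,0,0,0]]]' | grep -E 'tool_pos|^force';  python3 -m pendant '[[[0,0,0,0.1,0],[0,0,0,0.1,0],[0,0,0,0,0]]]' | grep -E 'tool_pos|^force'
```

```text
tool_pos: [0.5125, -0.1752, 0.0891]
force: [-0.3, 0.4, -1.9]
tool_pos: [0.5125, -0.1752, 0.087]
force: [-0.4, 0.4, -2.4]
```

```bash
python3 -m pendant '[[[0,0,0,0.1,0],[0,0,0,0,0],[0,0,0,0,0]]]' | grep -E 'tool_pos|^force';  python3 -m pendant '[[[0,0,0,0.05,0],[0,0,0,0,0],[0,0,0,0,0]]]' | grep -E 'tool_pos|^force'
```

```text
tool_pos: [0.5125, -0.1752, 0.0861]
force: [0.6, 0.1, -1.8]
tool_pos: [0.5125, -0.1752, 0.0856]
force: [1.2, -0.1, -2.4]
```

```bash
python3 -m pendant '[[[0,0,0,0.05,0],[0,0,0,0,0]]]' | grep -E 'tool_pos|^force';  python3 -m pendant '[[[0.35,0,0,0,0],[0.35,0,0,0,0],[0.5,0,0,0,0],[1,0,0,0,0],[1,0,0,0,0],[1,0,0,0,0],[1,0,0,0,0],[1,0,0,0,0]]]'
```

```text
tool_pos: [0.5128, -0.1753, 0.0856]
force: [-0.6, 0.6, 2.4]
t: 18.3
tool_pos: [0.5125, -0.1752, 0.0851]
orientation: [-3.094, -0.544, 0.0]
force: [0.5, 0.5, -0.0]
opening: 0.0761
gripper_force: 0.0
```

```bash
python3 -m pendant '[[[1,0,0,0,0],[1,0,0,0,0],[1,0,0,-1,0],[1,0,0,-2.5,0],[1,0,0,-3,0],[1,0,0,-3,0],[1,0,0,-3,0],[1,0,0,-0.8,0]]]' && python3 -m pendant '[[[1,0,0,0,0],[1,0,0,0,0],[1,0,0,0,0]]]' && python3 look.py w6.png
python3 - <<'E'
from h import *
f=lambda i,x,y,w,h:cv2.resize(i[y:y+h,x:x+w],(390,390),interpolation=cv2.INTER_CUBIC)
cv2.imwrite('pics/c6.png',np.hstack([f(np.load('pics/w1.png.npz')['img'],205,125,110,110),f(np.load('pics/w6.png.npz')['img'],205,125,110,110)]))
E
```

```text
t: 19.1
tool_pos: [0.5144, -0.176, 0.2232]
orientation: [3.09, 0.543, 0.009]
force: [0.5, -0.4, 1.1]
opening: 0.0929
gripper_force: 0.0
t: 19.4
tool_pos: [0.5116, -0.1748, 0.2161]
orientation: [-3.092, -0.543, 0.004]
force: [-0.4, 0.3, 0.7]
opening: 0.0929
gripper_force: 0.0
19.45 [ 0.51158861 -0.17480146  0.21613918] [[0.94, 0.341, -0.003], [0.341, -0.94, 0.001], [-0.002, -0.002, -1.0]] [ 0.52 -0.14 -0.31] 0.09308443306748278
```

View pics/c6.png

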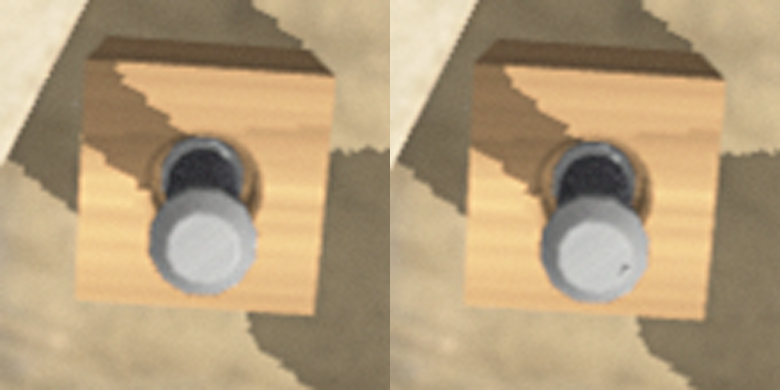

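The punch stands in its stand exactly as at the start, upright and home, with the gripper clear. Handing in.

```bash
python3 -c "
from plant import robot
print(robot.close_job())"
```

```text
the job is handed in; nothing more can be done
None
```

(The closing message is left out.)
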